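# Reverse the magnetic pin polisher halfway through its run

## Task

The magnetic pin polisher on the jeweller's bench is halfway through its run and must now turn the other way. Press its power rocker (the left one on the sloping panel) over to off, then press the direction rocker (the right one) from forward over to reverse, and only then press the power rocker back to on; the direction must never be changed while the power is on. Only press the rockers: do not pick up the tub or anything else, do not turn the timer dial, do not push the machine about, and leave the other things on the bench where they are.

Things in the scene. Friction and masses are not known exactly. Their poses are not given: they have to be found in the camera images.
- polisher: Grey bench machine, 300 deep (x) by 240 mm wide (y), loose on rubber feet, 4.6 to 6.6 kg. Origin: centre of its footprint; x to its rear (away from the worker), y to the worker's left, z up; yawed up to 0.3 rad. Rear: deck 166 mm high with the tub. Front (x -150 to -30 mm): aluminium panel sloping 25 deg, 110 mm high at its front edge, 166 mm at its rear edge, with two rockers and a dial.
- power_seat (a point): Panel surface under the middle of the left (power) rocker: 100.9 mm in front of the machine's origin, 62 mm left of it, 132.9 mm high. Axes: x up the slope, y to the worker's left along the rocker, z square out of the panel. A 31 (y) x 25 mm frame round the rocker stands 2 mm above the panel. Engraved just above: a ring at the left end (off), a bar at the right end (on).
- direction_seat (a point): Same for the right (direction) rocker, 62 mm right of the machine's origin, so 124 mm from the other. Engraved just above: two curved arrows. Both rockers: grey, 26 mm long (y) x 20.5 mm, V-shaped, two flat halves meeting in a valley. One half lies pressed in, level with the panel and 4 mm above it; the other slopes up to its outer end, 9 mm above the panel.
- power (a joint): Tilt of the left rocker, rad: 0 = right end pressed in = on (as at the start), -0.42 = left end pressed in = off. Both rockers: pressing the outer part of the raised half squarely towards the panel with about 4 N at its end tips it; past the middle it snaps over and stays. A finger that also bears on the other half blocks it.
- direction (a joint): Tilt of the right rocker, rad: 0 = left end pressed in = forward (as at the start), +0.42 = right end pressed in = reverse.
- power_left (a point): Point on the top face of the power rocker's left (off) half, 10 mm left of the pivot line and 3 mm in from the end; moves with the rocker.
- power_right (a point): Same on the power rocker's right (on) half, 10 mm right of the pivot line.
- direction_left (a point): Point on the top face of the direction rocker's left (forward) half, 10 mm left of the pivot line.
- direction_right (a point): Same on the direction rocker's right (reverse) half, 10 mm right of the pivot line.
- timer_mark (a point): Point on the timer dial's skirt near its rim, on the side its white pointer line shows, 15 mm from the dial's axis. The black dial is 35 mm across, 18 mm high, in the middle of the panel between the rockers, its axis 30 mm farther up the slope than theirs. It turns easily; leave it. A pilot lens and a fuse cap (6 mm high) are 45 mm up the slope from the rockers.
- tub: Closed round tub with lid and grip knob, 150 mm across the lid, 104 mm high, 0.5 to 1 kg, standing loose on the machine's deck inside the collar; origin: centre of its underside. Leave it.
- mug: Black mug, 82 mm across, 95 mm high, loose, beside the machine; origin: centre of underside.
- third_hand: Tweezers on a round stepped steel base 68 mm across, 73 mm high, loose, beside the machine; the tweezers stick out 72 mm along -x; origin: centre of underside.
- bowl: Green plastic bowl, 160 mm across, 85 mm high, loose, to one side; origin: centre of underside.
- cover: Flat white bowl cover, 160 mm across, 12 mm high, loose; origin: centre of underside.
- mandrel: Steel ring mandrel with wooden handle lying on the bench, 265 mm long (x), 27 mm thick; origin under its middle.
- pliers: Small pliers with red handles lying in front of the machine, 130 mm long (x), 12 mm high; origin at the underside near the joint.
- band: Brass ring 25 mm across, 7 mm high, lying in front of the machine; origin: centre of underside.
- file: Flat file with red handle, 235 mm long (x), 20 mm high, lying on the bench; origin at the underside, near the middle.

How it is judged:
By the outcome, as a careful person would: the job done as asked, in the order asked, and still so for the second after the job is handed in, with the robot touching nothing.
It also fails if it takes over 40 s, if anything falls off the work surface, if the arm or the gripper's body presses on something with over 40 N, if the wrist force passes 120 N, or if a joint passes its speed limit or range.

## Robot

A 6-joint arm with a two-finger parallel gripper is mounted at the origin on the work surface. World frame = base frame: x ahead of the robot, y to its left, z up, the work surface at z = 0. Lengths are in m, angles in rad, forces in N, time in s.
With the tool pointing down it reaches from about 0.35 to 0.8 m from the base axis. Payload 7.3 kg.
Tool frame: the origin (TCP) lies where the fingers leave the gripper's body, on its centre line; the fingertips stand 73 mm ahead of it and the grasp point (between the pads) lies 54 mm ahead of it; z points along the fingers, y is the line along which they close (so a half turn about z gives the same grasp; the last joint's range is limited). The gripper opens to 85 mm and grips with 20 to 120 N. Pads are 22 mm wide; open, the fingers measure 114 mm over their backs; the gripper's body (76 mm by 85 mm) begins 54 mm behind the grasp point. The pads swing forward as they close: fully open they stand 13 mm farther back than shut.
Start: joints at [-1.454, 0.342, 1.524, -0, 1.275, -0.146], TCP at [0.136, -0.507, 0.304] pointing down, gripper open.
Joint ranges: [-2.53, 2.53], [-0.77, 2.02], [0.04, 2.7], [-1, 4.14], [0.28, 2.66], [-3.11, 3.11]. Speed limits (rad/s): [2.57, 2.57, 3.14, 3.14, 3.14, 3.14].

## Interface

Orientations are given as a 3x3 rotation matrix whose columns are the frame's x, y, z axes.
In Python, from cell import bot, imaging gives the robot as it stands (bot), with the cameras (imaging).
- The arm moves only by the tool jog_arm, called after "Request:" by a JSON object that holds its "op" and its "data". Schema: {"type":"object","properties":{"steps":{"type":"array","items":{"type":"array","items":{"type":"array","items":{"type":"number"},"minItems":4,"maxItems":4},"minItems":1,"maxItems":10},"minItems":1,"maxItems":1},"jaw":{"type":"number"},"clamp_n":{"type":"number"},"only":{"type":"string"},"quiet":{"type":"boolean"},"lines":{"type":"string"}},"required":["steps"],"additionalProperties":false}. steps is a list that holds a single list of rows (three levels of brackets), with 1 to 10 rows, each of 4 numbers: dx, dy, dz in a scale on which 1.0 is 400 mm, then a turn about the tool's z in parts of the range, where 1.0 means pi rad; each row is the pose to reach, as a shift and turn from the pose commanded when the call began, along the tool's axes at that moment; what a row does not reach only later rows make up. A row lasts 1/10 s, in which the tool goes at most 0.05 m and 0.15 rad, less where a joint would pass 70% of its speed; a pose out of reach is approached as far as the arm can. jaw is the finger opening in m, set as the call begins (left out keeps the last). The fingers move at their own pace and stop on an object; clamp_n is the grip in N (left out, the last holds). Time passes only in rows, so rows that do not move let the fingers close. The tool returns the time, the measured TCP pose, the force, the opening and the grip force at its end. only (a regular expression) keeps the lines of the reply that match it, lines (a string "A,B") keeps lines A to B, and quiet returns only ok. No shift or turn number may pass 1 either way. Input that does not fit is refused with a message, and nothing moves.
- bot.get_obs(): the state, without advancing time (a new reading comes with each control period).
- imaging.capture(name): name is "side" or "top" or "wrist"; returns the picture (384x512x3 uint8, red, green, blue); there is no depth.
- imaging.get_calibration(name): a dict with "mtx" (3x3 intrinsics, pixels), "R" (3x3) and "t" (3): a world point X has camera coordinates R X + t. Camera axes: x right, y down, z forward; pixel columns grow to the right and rows downward; lengths in m; the calibration is good to about 2 mm. A picture is of the moment at which its call begins: read the wrist's pose just before it. get_calibration takes no time and is no camera call; for the wrist camera it gives the pose at the moment of the call.
- bot.close_job(): hands the job in; it is judged then, once.
The state is a dict: "clock": time; "joint_positions": joint angles; "dq": joint speeds; "tau": joint torques, N m; "ee_pos": TCP position; "orientation": TCP orientation; "contact_force": force on the tool from outside, world axes, zero at the start; "torque": the same for the moment, N m; "opening": finger opening in m; "grasp_force": force on a finger pad.
Only numpy, scipy, OpenCV 4.12 (cv2) and the standard library are available. Lean on these libraries where they do the work, as an engineer would, in place of code of your own. Each camera call takes 0.05 s, during which the arm holds its last target. There are 200 camera calls.

## Working session

There is one attempt and no reset: what is moved stays moved. The work goes in short steps, Python scripts to look and compute and a tool call to move; the robot and the scene stay as the last step left them, time stands still between calls to the robot, and variables do not carry over. Pictures are saved under pics/ and viewed, at most 10 in all, crops included, and the job is handed in when it is done.

```bash
ls; mkdir -p pics
```

Run:
```python
from cell import bot, imaging
import cv2,numpy as np
o=bot.get_obs();print(o["clock"],o["ee_pos"],o["orientation"],o["opening"])
a=[]
for n in("top","side"):
    im=imaging.capture(n);cv2.imwrite(f"pics/{n}.png",im[...,::-1]);c=imaging.get_calibration(n);print(n,c)
```

```text
cell.py
pics
0.0 [ 0.13638469 -0.5066726   0.30320149] [[ 9.65660550e-01  2.59806995e-01 -1.68345101e-04]
 [ 2.59806934e-01 -9.65659311e-01  1.56598087e-03]
 [ 2.44288769e-04 -1.55594317e-03 -9.99998760e-01]] 0.08544487392321466
top {'mtx': array([[468.96487224,   0.        , 244.27364747],
       [  0.        , 468.96487224, 183.88827114],
       [  0.        ,   0.        ,   1.        ]]), 'R': array([[ 8.56304487e-03, -9.99962411e-01,  1.36077738e-03],
       [-9.96227600e-01, -8.64856552e-03, -8.63468078e-02],
       [ 8.63553309e-02, -6.16252393e-04, -9.96264210e-01]]), 't': array([-0.00803126,  0.52632442,  1.35146198])}
side {'mtx': array([[400.11429833,   0.        , 256.51788991],
       [  0.        , 400.11429833, 190.63473025],
       [  0.        ,   0.        ,   1.        ]]), 'R': array([[-0.94805669, -0.31729479,  0.02263921],
       [-0.18904785,  0.50476408, -0.84230288],
       [ 0.25583086, -0.80283077, -0.53852886]]), 't': array([0.46206772, 0.18453018, 0.98723172])}
```

View pics/top.png

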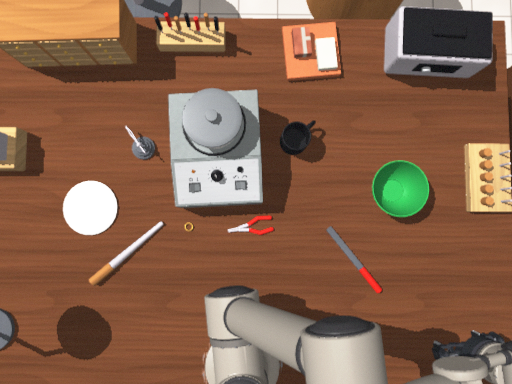

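View pics/side.png

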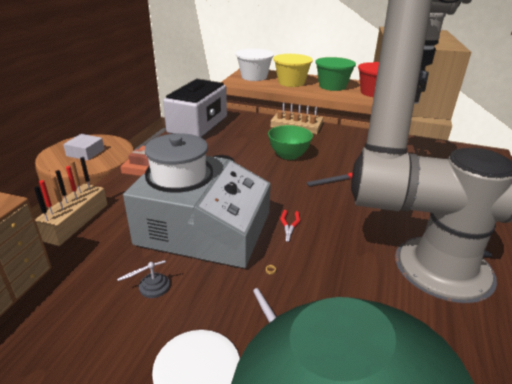

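The top view shows the machine at columns 168-263 and rows 90-207, with the power rocker near (195,187), the direction rocker near (240,184) and the dial near (217,175). I'll enlarge this area.

Run:
```python
import cv2
im=cv2.imread("pics/top.png")[155:215,165:270]
cv2.imwrite("pics/crop.png",cv2.resize(im,None,fx=7.5,fy=7.5,interpolation=cv2.INTER_CUBIC))
```

```text
(no output)
```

View pics/crop.png

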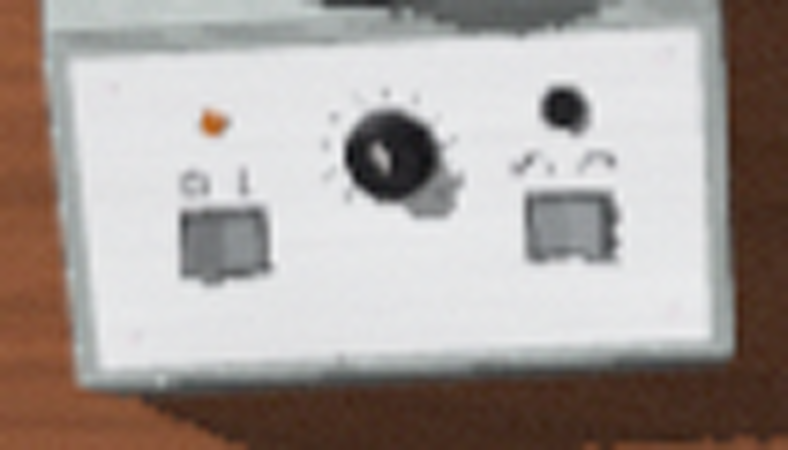

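The crop shows, in its own pixels: power rocker (225,242) with its left half raised, direction rocker (570,226), front corners (80,385) and (733,352), lens (213,123), and fuse cap (562,103). I'll fit the machine's pose to these points.

Create h.py:
```python
import numpy as np, cv2
from scipy.optimize import least_squares
from cell import bot, imaging
s,c=np.sin(np.radians(25)),np.cos(np.radians(25))
def slope(u,v,w): # up slope u, left v, out w, from mid between rockers
    return np.array([-.1009+u*c-w*s, v, .1329+u*s+w*c])
def world(P,q):
    C,S=np.cos(q[2]),np.sin(q[2]); P=np.atleast_2d(P)
    return np.c_[q[0]+C*P[:,0]-S*P[:,1], q[1]+S*P[:,0]+C*P[:,1], P[:,2]]
def proj(W,k):
    return cv2.projectPoints(W,cv2.Rodrigues(k["R"])[0],k["t"],k["mtx"],None)[0][:,0]
def fit(M,px,k,q0=(.5,.07,0)):
    r=least_squares(lambda q:(proj(world(M,q),k)-px).ravel(),q0,loss="soft_l1"); return r.x,(proj(world(M,r.x),k)-px)
```

Run:
```python
from h import *
M=np.array([slope(0,.062,.003),slope(0,-.062,.003),[-.15,.12,.11],[-.15,-.12,.11],slope(.045,.062,.004),slope(.045,-.062,.006)])
px=np.array([(225,242),(570,226),(80,385),(733,352),(213,123),(562,103)])/7.5-.43+[165,155]
k=imaging.get_calibration("top");q,e=fit(M,px,k);print(q,e.round(2))
ks=imaging.get_calibration("side");print(proj(world(M,q),ks).round(1))
o=bot.get_obs();print(o["clock"])
for n,P in dict(pl=slope(0,.072,.008),pr=slope(0,.052,.004),dr=slope(0,-.072,.008)).items():
    w=world(P,q)[0];print(n,w,o["orientation"].T@(w-o["ee_pos"]))
```

```text
[0.6135365  0.07479893 0.06082642] [[-0.15 -0.12]
 [-0.07 -0.38]
 [-0.3   0.1 ]
 [ 0.34 -0.08]
 [ 0.01 -0.  ]
 [ 0.18  0.48]]
[[232.  207.7]
 [246.7 181.5]
 [244.4 234.9]
 [269.4 181.7]
 [215.4 197.9]
 [232.1 172. ]]
0.1
pl [0.5050716  0.14032665 0.14015046] [ 0.52409044 -0.52883083  0.16396992]
pr [0.50797473 0.1204664  0.13652523] [ 0.52173383 -0.50889344  0.1675681 ]
dr [ 0.51382521 -0.00340704  0.14015046] [ 0.49520416 -0.38775799  0.16377596]
```

The manual's scale: shifts go in shares of 400 mm and turns go in shares of pi rad. Converting my numbers, 0.27 m is 0.675, 0.25 m is 0.625, 0.2 rad is 0.0637.

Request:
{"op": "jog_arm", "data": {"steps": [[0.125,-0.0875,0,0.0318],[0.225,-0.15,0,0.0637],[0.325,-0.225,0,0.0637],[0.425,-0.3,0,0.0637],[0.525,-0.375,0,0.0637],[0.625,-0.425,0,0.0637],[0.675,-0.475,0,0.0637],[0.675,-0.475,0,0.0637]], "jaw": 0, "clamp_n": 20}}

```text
refused: steps: the value is too long (schema: maxItems 1). Nothing was moved.
```

The call was refused and nothing moved: it wants a list holding one list of rows, three levels of brackets. Same move again in that form.

Request:
{"op": "jog_arm", "data": {"steps": [[[0.125,-0.0875,0,0.0318],[0.225,-0.15,0,0.0637],[0.325,-0.225,0,0.0637],[0.425,-0.3,0,0.0637],[0.525,-0.375,0,0.0637],[0.625,-0.425,0,0.0637],[0.675,-0.475,0,0.0637],[0.675,-0.475,0,0.0637]]], "jaw": 0, "clamp_n": 20}}

```text
clock: 0.9
ee_pos: [0.3492, -0.2503, 0.3037]
orientation: [[0.998, 0.068, -0.0], [0.068, -0.998, 0.001], [-0.0, -0.001, -1.0]]
contact_force: [0.0, 0.1, 0.8]
opening: 0.0003
grasp_force: 0.0
```

In the tool's units: -0.313 m is -0.7825, 0.112 m is 0.28, 0.007 rad is 0.0022.

Request:
{"op": "jog_arm", "data": {"steps": [[[0.05,-0.1125,0,0.0022],[0.1,-0.225,0,0.0022],[0.125,-0.3375,0,0.0022],[0.175,-0.45,0,0.0022],[0.2,-0.55,0,0.0022],[0.25,-0.6625,0,0.0022],[0.28,-0.775,0,0.0022],[0.28,-0.7825,0,0.0022],[0.28,-0.7825,0,0.0022]]]}}

```text
clock: 1.8
ee_pos: [0.4398, 0.0665, 0.3035]
orientation: [[0.998, 0.058, -0.001], [0.058, -0.998, -0.001], [-0.001, 0.001, -1.0]]
contact_force: [-0.1, 0.1, 0.8]
opening: 0.0002
grasp_force: 0.0
```

Run:
```python
from h import *
k=imaging.get_calibration("wrist");im=imaging.capture("wrist");cv2.imwrite("pics/w1.png",im[...,::-1])
o=bot.get_obs();print(o["ee_pos"],o["clock"])
print("cam in tool",o["orientation"].T@(-k["R"].T@k["t"]-o["ee_pos"]), (k["R"]@o["orientation"]).round(3))
tip=[o["ee_pos"]+o["orientation"]@np.array(p) for p in [(0,0,.073),(.011,.0145,.073),(.011,-.0145,.073),(-.011,.0145,.073)]]
print(proj(np.array(tip),k))
q=[0.6135365,0.07479893,0.06082642]
print(proj(world(np.array([slope(0,.062,.003),slope(0,-.062,.003)]),q),k))
```

```text
[0.43979536 0.06553331 0.30355464] 1.85
cam in tool [ 0.07306996 -0.0001677  -0.06871913] [[ 0.001  1.     0.   ]
 [-0.957  0.001 -0.289]
 [-0.289  0.     0.957]]
[[259.22515125 251.39928651]
 [287.68220791 231.94815392]
 [230.83565542 231.86894132]
 [286.48642948 270.1534827 ]]
[[178.2165139  106.60953063]
 [342.81845799 106.09753786]]
```

View pics/w1.png

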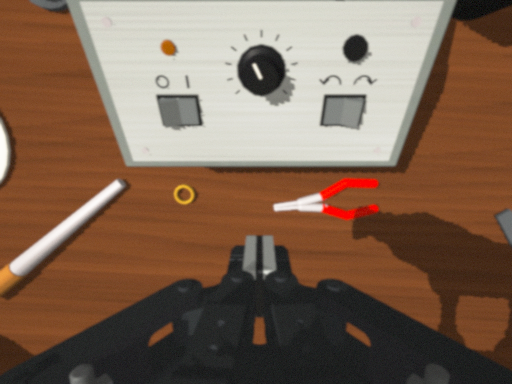

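The rockers are at (180,111) and (343,111), about 4 px lower than predicted, so roughly 3 mm nearer. The closed pad tips span about columns 245-274, so they are narrow. I'll enlarge both areas to refine this.

Run:
```python
import cv2,numpy as np
im=cv2.imread("pics/w1.png")
a=cv2.resize(im[35:175,120:405],(798,392),interpolation=cv2.INTER_CUBIC) #2.8
b=cv2.resize(im[228:288,205:315],None,fx=3.4,fy=3.4,interpolation=cv2.INTER_CUBIC)
o=np.zeros((600,798,3),np.uint8);o[:392]=a;o[394:394+b.shape[0],:b.shape[1]]=b
cv2.imwrite("pics/w1c.png",o)
```

```text
(no output)
```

View pics/w1c.png

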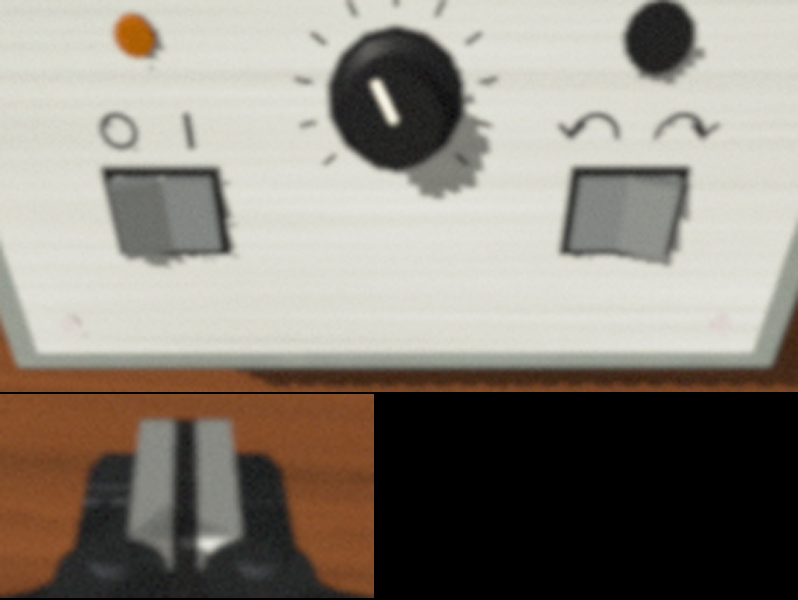

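Frame corners and machine front corners are now clear: power frame top (103..218,168) and direction frame top (572..690,168) in the crop, with front corners (18,368) and (772,368). I'll refit with the wrist calibration.

Run:
```python
from h import *
k=imaging.get_calibration("wrist");o=bot.get_obs();print(o["ee_pos"])
f=lambda u,v:slope(u,v,.002)
M=np.array([f(.0125,.0775),f(.0125,.0465),f(-.0125,.0465),f(.0125,-.0465),f(.0125,-.0775),f(-.0125,-.0465),[-.15,.12,.11],[-.15,-.12,.11],slope(.045,.062,.003),slope(.045,-.062,.006)])
px=np.array([(103,168),(218,168),(230,254),(572,168),(690,168),(561,254),(18,368),(772,368),(134,35),(660,38)])/2.8-.32+[120,35]
q,e=fit(M,px,k,(.61,.075,.06));print(q,e.round(1).tolist())
for z in(.073,.066,.06):
  print(z,proj(np.array([o["ee_pos"]+o["orientation"]@np.array(p) for p in [(.011,.0145,z),(.011,.007,z),(0,.0145,z)]]),k).round(1).tolist())
```

```text
[0.43979536 0.06553331 0.30355464]
[0.61013834 0.0727639  0.05657321] [[-1.5, -0.1], [-0.2, -0.1], [-0.1, -0.0], [0.5, -0.2], [0.7, -0.2], [-0.1, -0.1], [-1.2, 0.6], [0.9, 0.4], [-0.7, 0.1], [1.2, 0.3]]
0.073 [[285.7, 231.7], [271.0, 231.7], [285.2, 251.2]]
0.066 [[287.0, 237.5], [271.6, 237.5], [286.4, 257.7]]
0.06 [[288.1, 242.9], [272.1, 242.9], [287.5, 263.8]]
```

Add to h.py:
```python
Q=[.6125,.0733,.058]
def plan(v,u=.003,edge=.011,L=.073):
    o=bot.get_obs();R=o["orientation"]
    for w in(.03,.009,.004):
        P=slope(u,v,w)-[edge,0,0];t=world(P,Q)[0]+[0,0,L]
        print(w,t.round(4),"tool shift",(R.T@(t-o["ee_pos"])).round(4))
```

```bash
python3 -c "
from h import *
for v in(.0765,-.0765,.0475):print(v);plan(v)"
```

```text
0.0765
0.03 [0.4864 0.1426 0.2344] tool shift [ 0.051  -0.0744  0.0691]
0.009 [0.4953 0.1431 0.2153] tool shift [ 0.0598 -0.0744  0.0881]
0.004 [0.4974 0.1432 0.2108] tool shift [ 0.062  -0.0744  0.0927]
-0.0765
0.03 [ 0.4953 -0.0101  0.2344] tool shift [0.0512 0.0786 0.0692]
0.009 [ 0.5041 -0.0096  0.2153] tool shift [0.0601 0.0786 0.0882]
0.004 [ 0.5062 -0.0095  0.2108] tool shift [0.0622 0.0786 0.0928]
0.0475
0.03 [0.4881 0.1137 0.2344] tool shift [ 0.051  -0.0454  0.0691]
0.009 [0.497  0.1142 0.2153] tool shift [ 0.0599 -0.0454  0.0881]
0.004 [0.4991 0.1143 0.2108] tool shift [ 0.062  -0.0454  0.0927]
```

In the tool's units: -0.0744 m is -0.186, 0.069 m is 0.1725.

Request:
{"op": "jog_arm", "data": {"steps": [[[0.05,-0.1,0.05,0],[0.1,-0.186,0.1,0],[0.1275,-0.186,0.1725,0],[0.1275,-0.186,0.1725,0],[0.1275,-0.186,0.1725,0]]]}}

```text
clock: 2.35
ee_pos: [0.4866, 0.1415, 0.2348]
orientation: [[0.999, 0.053, -0.002], [0.053, -0.999, -0.001], [-0.002, 0.001, -1.0]]
contact_force: [-0.5, -0.5, 0.5]
opening: -0.0001
grasp_force: 0.0
```

Run:
```python
from h import *
im=imaging.capture("wrist");cv2.imwrite("pics/w2.png",im[...,::-1])
plan(.0765)
```

```text
0.03 [0.4864 0.1426 0.2344] tool shift [-0.0004 -0.001   0.0014]
0.009 [0.4953 0.1431 0.2153] tool shift [ 0.0085 -0.0011  0.0204]
0.004 [0.4974 0.1432 0.2108] tool shift [ 0.0106 -0.0011  0.0249]
```

View pics/w2.png

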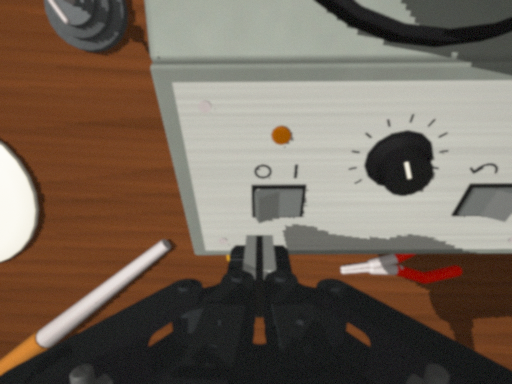

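The pads (columns 246-274) hover in front of the power rocker, whose pivot is at about column 279. That puts the tool 11.7 mm left of the pivot, so I'll shift about 2.5 mm further left and press along the panel normal.

In the tool's units: 0.0195 m is 0.0488, 0.004 m is 0.01.

Request:
{"op": "jog_arm", "data": {"steps": [[[0.01,-0.0063,0.025,0],[0.0175,-0.0063,0.0413,0],[0.0208,-0.0063,0.0488,0],[0.0208,-0.0063,0.0488,0],[0.0208,-0.0063,0.0488,0]]]}}

```text
clock: 2.9
ee_pos: [0.4948, 0.1461, 0.2154]
orientation: [[0.998, 0.056, 0.0], [0.056, -0.998, -0.0], [-0.0, 0.0, -1.0]]
contact_force: [0.3, -0.5, 0.6]
opening: -0.0
grasp_force: 0.0
```

In the tool's units: 0.0045 m is 0.0113, 0.0025 m is 0.0063.

Request:
{"op": "jog_arm", "data": {"steps": [[[0,0.005,0,0],[0.0025,0.005,0.0063,0],[0.005,0.005,0.0113,0],[0.005,0.005,0.0113,0],[0.005,0.005,0.0113,0]]]}}

```text
clock: 3.4
ee_pos: [0.4969, 0.1442, 0.2106]
orientation: [[0.998, 0.056, -0.0], [0.056, -0.998, -0.0], [-0.0, 0.0, -1.0]]
contact_force: [0.5, -0.2, 0.3]
opening: -0.0
grasp_force: 0.0
```

Run:
```python
from h import *
im=imaging.capture("wrist")
a=cv2.resize(im[100:280,170:400],None,fx=3.3,fy=3.3,interpolation=cv2.INTER_CUBIC)
cv2.imwrite("pics/w3.png",a[...,::-1])
```

```text
(no output)
```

View pics/w3.png

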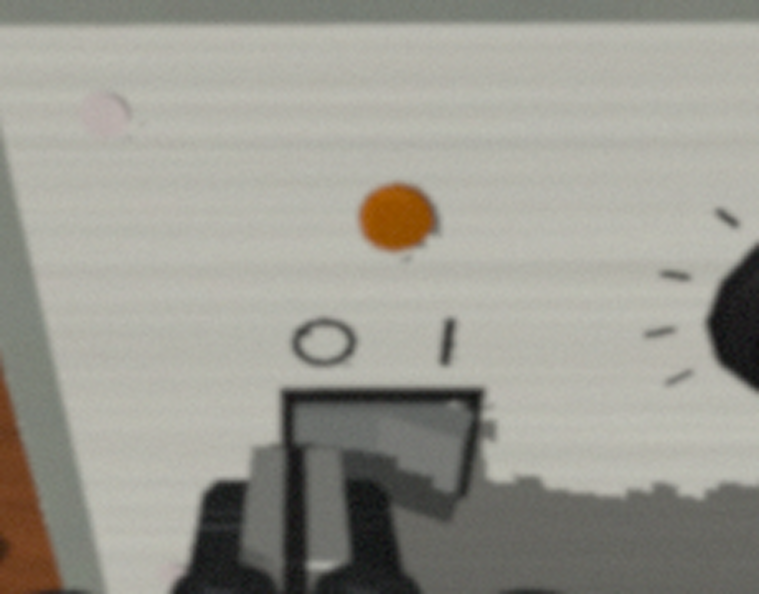

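The left frame side is now visible and the right half stands raised, so the power rocker looks flipped. I'll press slightly more to be sure, then back off.

In the tool's units: 0.0015 m is 0.0038, 0.001 m is 0.0025.

Request:
{"op": "jog_arm", "data": {"steps": [[[0.001,0,0.0025,0],[0.0015,0,0.0038,0],[0.0015,0,0.0038,0]]]}}

```text
clock: 3.75
ee_pos: [0.4975, 0.1443, 0.2096]
orientation: [[0.998, 0.056, 0.0], [0.056, -0.998, -0.0], [0.0, 0.0, -1.0]]
contact_force: [-1.4, -0.7, 4.3]
opening: -0.0002
grasp_force: 2.2
```

Request:
{"op": "jog_arm", "data": {"steps": [[[-0.015,0,-0.0375,0],[-0.03,0,-0.075,0],[-0.03,0,-0.075,0],[-0.03,0,-0.075,0]]]}}

```text
clock: 4.15
ee_pos: [0.4857, 0.1436, 0.2392]
orientation: [[0.998, 0.056, 0.001], [0.056, -0.998, -0.0], [0.001, 0.0, -1.0]]
contact_force: [-0.4, 0.2, -0.8]
opening: 0.0002
grasp_force: 0.0
```

Run:
```python
from h import *
im=imaging.capture("wrist")
a=cv2.resize(im[100:280,200:420],None,fx=3,fy=3,interpolation=cv2.INTER_CUBIC)
cv2.imwrite("pics/w4.png",a[...,::-1])
```

```text
(no output)
```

View pics/w4.png

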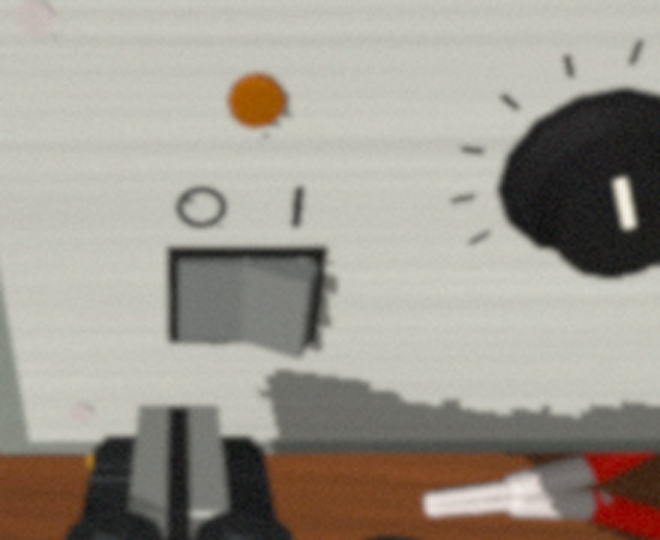

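Power is off: the left half is flat and the right half is raised. Next is the direction rocker.

In the tool's units: 0.153 m is 0.3825, 0.03 m is 0.075.

Request:
{"op": "jog_arm", "data": {"steps": [[[-0.025,0.075,-0.025,0],[-0.025,0.175,-0.025,0],[-0.025,0.275,-0.025,0],[-0.0125,0.35,-0.0125,0],[0,0.3825,0,0],[0,0.3825,0,0],[0,0.3825,0,0]]]}}

```text
clock: 4.9
ee_pos: [0.4939, -0.0085, 0.2387]
orientation: [[0.998, 0.055, -0.002], [0.055, -0.998, 0.001], [-0.002, -0.001, -1.0]]
contact_force: [0.5, 0.3, 0.7]
opening: -0.0001
grasp_force: 0.0
```

Request:
{"op": "jog_arm", "data": {"steps": [[[0.0125,0,0.03,0],[0.0225,0,0.055,0],[0.0263,0,0.0625,0],[0.0263,0,0.0625,0]]]}}

```text
clock: 5.3
ee_pos: [0.5044, -0.008, 0.2136]
orientation: [[0.998, 0.057, -0.002], [0.057, -0.998, 0.0], [-0.002, -0.0, -1.0]]
contact_force: [-2.3, 0.5, 0.6]
opening: -0.0001
grasp_force: 0.9
```

```bash
python3 -c "
from h import *
plan(-.0765)"
```

```text
0.03 [ 0.4953 -0.0101  0.2344] tool shift [-0.0092  0.0016 -0.0207]
0.009 [ 0.5041 -0.0096  0.2153] tool shift [-0.0003  0.0016 -0.0017]
0.004 [ 0.5062 -0.0095  0.2108] tool shift [0.0018 0.0016 0.0028]
```

In the tool's units: 0.0042 m is 0.0105, 0.0035 m is 0.0088.

Request:
{"op": "jog_arm", "data": {"steps": [[[0.002,0,0.005,0],[0.0038,0,0.0088,0],[0.0043,0,0.0105,0],[0.0043,0,0.0105,0]]]}}

```text
clock: 5.7
ee_pos: [0.5064, -0.0085, 0.2102]
orientation: [[0.998, 0.056, 0.0], [0.056, -0.998, -0.0], [0.0, 0.0, -1.0]]
contact_force: [-1.1, 0.1, -0.5]
opening: -0.0001
grasp_force: 0.0
```

In the tool's units: -0.03 m is -0.075, -0.015 m is -0.0375.

Request:
{"op": "jog_arm", "data": {"steps": [[[-0.015,0,-0.0375,0],[-0.0325,0,-0.075,0],[-0.0325,0,-0.075,0],[-0.0325,0,-0.075,0]]]}}

```text
clock: 6.1
ee_pos: [0.4935, -0.0092, 0.2402]
orientation: [[0.998, 0.056, 0.001], [0.056, -0.998, -0.0], [0.001, 0.0, -1.0]]
contact_force: [-0.6, 0.7, -0.2]
opening: 0.0001
grasp_force: 0.0
```

Run:
```python
from h import *
im=imaging.capture("wrist")
a=cv2.resize(im[100:280,100:320],None,fx=3,fy=3,interpolation=cv2.INTER_CUBIC)
cv2.imwrite("pics/w5.png",a[...,::-1])
plan(.0475)
```

```text
0.03 [0.4881 0.1137 0.2344] tool shift [ 0.0016 -0.1229  0.0054]
0.009 [0.497  0.1142 0.2153] tool shift [ 0.0105 -0.123   0.0244]
0.004 [0.4991 0.1143 0.2108] tool shift [ 0.0126 -0.123   0.0289]
```

View pics/w5.png

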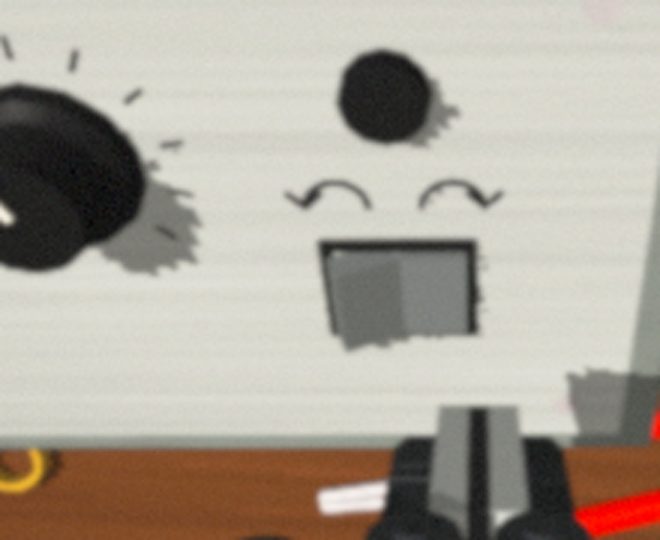

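Direction is now in reverse: the right half is flat and the left half is raised. Last, power back to on.

In the tool's units: -0.123 m is -0.3075, -0.1 m is -0.25.

Request:
{"op": "jog_arm", "data": {"steps": [[[-0.025,-0.075,-0.025,0],[-0.025,-0.175,-0.025,0],[-0.0125,-0.25,-0.0125,0],[0.0025,-0.3075,0.005,0],[0.0025,-0.3075,0.005,0],[0.0025,-0.3075,0.005,0]]]}}

```text
clock: 6.75
ee_pos: [0.4873, 0.1138, 0.2373]
orientation: [[0.998, 0.057, -0.002], [0.057, -0.998, -0.0], [-0.002, 0.0, -1.0]]
contact_force: [0.6, 0.3, 0.4]
opening: 0.0001
grasp_force: 0.0
```

Request:
{"op": "jog_arm", "data": {"steps": [[[0.0125,0,0.03,0],[0.02,0,0.05,0],[0.0263,0,0.06,0],[0.0288,0,0.0688,0],[0.0288,0,0.0688,0],[0.0295,0,0.0705,0],[0.0295,0,0.0705,0]]]}}

```text
clock: 7.45
ee_pos: [0.4993, 0.1143, 0.2101]
orientation: [[0.998, 0.056, 0.0], [0.056, -0.998, 0.0], [0.0, -0.0, -1.0]]
contact_force: [-0.0, 0.0, 0.3]
opening: -0.0002
grasp_force: 0.0
```

In the tool's units: -0.08 m is -0.2, -0.07 m is -0.175.

Request:
{"op": "jog_arm", "data": {"steps": [[[-0.015,0,-0.0375,0],[-0.0375,0,-0.0875,0],[-0.075,0,-0.175,0],[-0.075,0,-0.2,0],[-0.075,0,-0.2,0]]]}}

```text
clock: 7.95
ee_pos: [0.4699, 0.1128, 0.2917]
orientation: [[0.998, 0.056, 0.005], [0.056, -0.998, 0.0], [0.005, -0.0, -1.0]]
contact_force: [-0.3, -0.3, -0.2]
opening: -0.0001
grasp_force: 0.0
```

Run:
```python
from h import *
im=imaging.capture("wrist")
a=cv2.resize(im[20:200,140:400],None,fx=3,fy=3,interpolation=cv2.INTER_CUBIC)
cv2.imwrite("pics/w6.png",a[...,::-1])
```

```text
(no output)
```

View pics/w6.png

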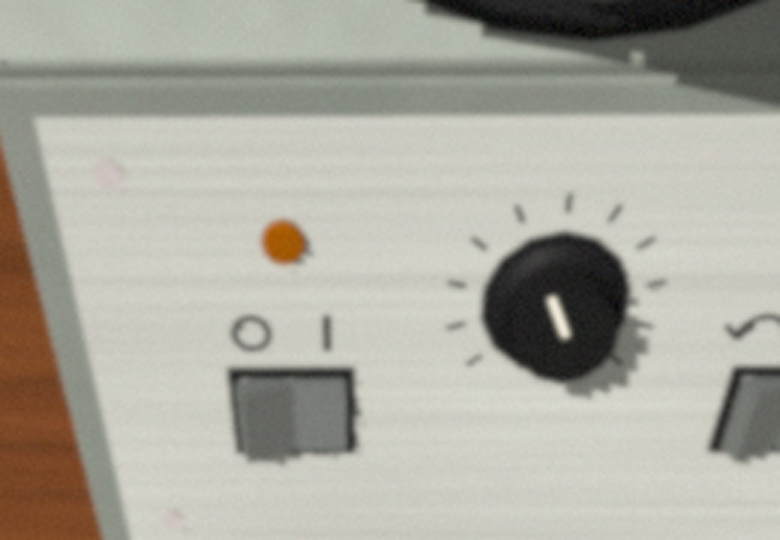

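Power is back on: the right half is flat and the left half raised. The dial pointer points the same way, and the robot is clear of everything.

```bash
python3 -c "
from cell import bot, imaging
print(bot.close_job())"
```

```text
the job is handed in; nothing more can be done
None
```

I pressed power off, then direction to reverse, then power back on, checking each flip on camera, and handed the job in at about 8 s with the arm clear of the machine.

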